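Swing the bail arm in and stack the dish tray on the crate

ROBOT

A 6-joint arm with a two-finger parallel gripper is mounted at the origin on a cart in front of the work surface, level with it; the furniture and walls round the work are solid. World frame = base frame: x ahead of the robot, y to its left, z up, the work surface at z = 0. Lengths are in mm, angles in rad, forces in N, time in s.
With the tool pointing down it reaches from about 275 to 1000 mm from the base axis. Payload 8.4 kg.
Tool frame: the origin (TCP) lies on the centre line of the jaws, within the pads' length; the fingertips stand r.tip_reach ahead of it and the grasp point (between the pads) lies 3 mm ahead of it (r.tip_reach is the distance from the TCP to the fingertips, in mm); z points along the fingers, y is the direction in which the jaws open and shut (so a half turn about z gives the same grasp; the last joint's range is limited). The gripper opens to 85 mm and grips with 20 to 120 N. Pads are 22 mm wide; open, the fingers measure 114 mm over their backs; the gripper's body (76 mm by 85 mm) begins 54 mm behind the grasp point. The pads swing forward as they close: fully open they stand 13 mm farther back than shut.
Start: joints at [1.297, 0.353, 1.633, -0, 1.155, -0.002], TCP at [167.79, 602.059, 227.481] pointing down, gripper open.
Joint ranges: [-2.63, 2.63], [-0.92, 2.1], [0.06, 2.66], [-1.3, 4.44], [0, 2.69], [-3.02, 3.02]. Speed limits (rad/s): [2.22, 2.22, 2.79, 3.14, 3.14, 3.14].

INTERFACE

Orientations are given as [roll, pitch, yaw] about the fixed x, y, z axes, in that order (R = Rz(yaw) Ry(pitch) Rx(roll)).
In Python, from rig import sense, optics, r, nets gives the robot as it stands. The module is installed in compiled form; this text tells all that it offers.
- The arm moves only by the tool carry_out, never from a script. Its argument "increments" is a list that holds one entry, the list of rows, each a list of 6 numbers: the shift along the tool's x, y, z normalised to -1 to 1, where 1 is 40 cm, then the turn, a rotation vector about the tool's x, y, z normalised to -1 to 1, where 1 is 60 degrees. A call has 1 to 5 rows; each row is the pose to reach, as a shift and turn from the pose commanded when the call began, along the tool's axes at that moment; what a row does not reach only later rows make up. A row lasts 1/12 s, in which the tool goes at most 41.7 mm and 7.16 degrees, less where a joint would pass 70% of its speed; a pose out of reach is approached as far as the arm can. A call with a number of a shift or a turn outside -1 to 1 is refused whole. A call with a gripper value outside its range is refused whole. "hand" is the closure, from 0 (fully open) to 1 (shut), set as the call begins (left out, the last holds). The fingers move at their own pace and stop on an object; "squeeze" is the grip in N (left out, the last holds). Time passes only in rows, so rows that repeat a pose let the fingers close. It gives the time, the measured TCP pose, the force and the opening at its end, in the units of the state.
- sense(): the state, without advancing time (a new reading comes with each control period).
- optics.grab_frame(name): name is "side" or "top"; returns a dict with "img" (384x512x3 uint8, red, green, blue), "range_z" (384x512 float32, mm along the optical axis (not along the pixel's ray), 0 where there is no reading), "fov_y" (degrees; the focal length in pixels is half the picture's height over the tangent of half this angle, whatever the lens; pixels are square), "cx", "cy" (the principal point, pixels), "R" (3x3) and "t" (3): a world point X has camera coordinates R X + t. Camera axes: x right, y down, z forward; pixel columns grow to the right and rows downward; lengths in mm; the calibration is good to about 2 mm. A picture is of the moment at which its call begins.
- r.sign_off(): hands the job in, once; it reports no verdict.
Trained networks look in the newest picture that a camera, given by its name, has taken for a name from the list of things; names that differ only in an ending like _2 or _b are one class to them, and where a whole thing is asked for, a point or a joint stands for the part that bears it (a point fixed in the world has none). Each returns a list of dicts, best first, with "confidence" (0 to 1); they miss things now and then, are a little off and sometimes report something else, mostly with a low value. They report only what shows in the picture. A call takes as long as a camera call.
- nets.trace(target, camera): "mask" (384x512 bool, what is visible of it).
- nets.tip_of(target, camera): "point" ([x, y, z] in mm, in world coordinates, good to about 4 mm: a listed point, or the origin of a listed thing).
The state is a dict: "clock": time; "qpos": joint angles; "qvel": joint speeds; "joint_efforts": joint torques, N m; "eef_pos": TCP position; "tcp_rot": TCP orientation; "contact_force": force on the tool from outside, world axes, zero at the start; "wrist_torque": the same for the moment, N m; "opening": opening from 0.0 (shut) to 1.0 (fully open).
Only numpy, scipy, OpenCV 4.12 (cv2) and the standard library are available. Lean on these libraries where they do the work, as an engineer would, in place of code of your own. Each camera call takes 0.05 s, during which the arm holds its last target.

TASK

One of the metal crate's two bail arms is still swung up and out past its end: swing it in so that both arms lie flat across the crate's mouth. Then stack the long two-dish tray squarely on the two arms, centred on the crate and lengthwise along it, and let go. Leave the short tray where it stands.

Things in the scene. Friction and masses are not known exactly. Their poses are not given: they have to be found in the camera images.
- crate: open aluminium crate, 180 x 96 mm, rim 70 mm high, 4 mm walls, two dishes on its floor; does not move when pushed. Origin: centre of its underside; x along its 180 mm length, pointing roughly away from the robot; z up. Hinge ears outside the long walls reach 77 mm high. A flat tray laid on both swung-in arms has its underside 78 mm above the crate's underside
- bail_near (a joint): angle of the bail arm at the crate's -x end (nearer the robot), a U of 8 mm steel rod. Pivot line along crate y at crate x = -77, z = 74 mm. 0 = swung in, flat across the mouth; 1.57 = upright; 2.3 = outer stop, leaning out beyond the crate's end. It starts out. Nearly free: once pushed past upright it sinks to the stop on that side by its own weight in about a second
- bail_near_bar (a point): middle of the near arm's cross bar (axis of the 8 mm rod, 90 mm long, along crate y), 34 mm from the pivot. Swung in: crate x = -43, z = 74 mm; at the outer stop: crate x about -100, z about 99 mm
- bail_far (a joint): hinge angle of the same bail arm at the crate's +x end, pivot at crate x = +77 mm; it starts swung in (0, bar at crate x = +43 mm) and is to stay so; positive raises it
- long_tray: the longer of two white plastic trays: 136 x 84 mm, walls 30 mm high, flat underside, a round dish fixed in each of its two compartments, 0.15 to 0.35 kg. Origin: centre of its underside, x along its 136 mm length, z up; both ends alike. Across its middle stands a handle bar, 14 mm thick (tray x), 70 mm long (tray y), 14 mm high, centre 78 mm above the underside; grip it from above
- short_tray: the shorter white tray: 76 x 84 mm, same walls and same handle, a black dust cap in each compartment; too short to reach across the two arms. Not needed. Origin: centre of its underside, x axis along its 76 mm side

How it is judged:
By the outcome, as a careful person would: the job done as asked, in the order asked, and still so for the second after the job is handed in, with the robot touching nothing.
It also fails if it takes over 58 s, if anything falls off the work surface, if the arm or the gripper's body presses on something with over 40 N, if the wrist force passes 120 N, or if a joint passes its speed limit or range.

## Working session

There is one attempt and no reset: what is moved stays moved. The work goes in short steps, Python scripts to look and compute and a tool call to move; the robot and the scene stay as the last step left them, time stands still between calls to the robot, and variables do not carry over. Pictures are saved under pics/ and viewed, and the job is handed in when it is done.

Besides the shell and the picture viewer there is one more tool, called after "Call:" by a JSON object that holds its "op" and its "data", one argument or row to a line. carry_out: Moves the arm, as the interface text tells. Its arguments: {"type":"object","properties":{"increments":{"type":"array","items":{"type":"array","items":{"type":"array","items":{"type":"number","minimum":-1,"maximum":1}}}},"hand":{"type":"number"},"squeeze":{"type":"number"}},"required":["increments"]}

```bash
mkdir -p pics; cat > h.py <<'E'
import numpy as np, cv2
from rig import sense, optics, r, nets
def save(n,f):
    cv2.imwrite(f'pics/{n}.png', cv2.cvtColor(f['img'],cv2.COLOR_RGB2BGR))
def pts(f):
    h,w=f['range_z'].shape; F=h/2/np.tan(np.radians(f['fov_y'])/2)
    v,u=np.mgrid[:h,:w]; z=f['range_z'].astype(float)
    c=np.stack([(u-f['cx'])/F*z,(v-f['cy'])/F*z,z],-1)
    return (c-np.array(f['t']))@np.array(f['R'])
E
python3 - <<'E'
from h import *
s=sense(); print({k:np.round(v,3) for k,v in s.items()}, r.tip_reach)
for c in('top','side'):
    f=optics.grab_frame(c); save(c+'0',f); np.savez(f'{c}0.npz',P=pts(f),img=f['img'],z=f['range_z'])
    print(c,f['fov_y'],np.round(f['R'],3),f['t'])
    for t in('crate','bail_near_bar','long_tray','short_tray'):
        print(t,[(np.round(d['point'],1),round(d['confidence'],2)) for d in nets.tip_of(t,c)])
E
```

```text
{'clock': np.float64(0.0), 'qpos': array([ 1.297,  0.354,  1.634,  0.   ,  1.155, -0.002]), 'qvel': array([-0.001, -0.001, -0.001, -0.001, -0.   , -0.001]), 'joint_efforts': array([-1.0000e-03, -6.0523e+01, -3.4207e+01, -0.0000e+00,  9.0000e-03,
       -0.0000e+00]), 'eef_pos': array([167.667, 601.573, 226.773]), 'tcp_rot': array([-3.14, -0.  ,  2.87]), 'contact_force': array([-0.57 ,  0.082,  0.329]), 'wrist_torque': array([-0.028, -0.035,  0.01 ]), 'opening': np.float64(1.001)} 22.0
top 57.6620608636688 [[ 0.028 -0.999 -0.021]
 [-0.981 -0.023 -0.192]
 [ 0.192  0.025 -0.981]] [-125.09642964  526.78020779  855.33654012]
crate [(array([ 548.4, -418.4,    0.9]), 0.68)]
bail_near_bar [(array([ 449. , -408.8,   98. ]), 0.64)]
long_tray [(array([ 4.302e+02, -5.160e+01, -3.000e-01]), 0.87)]
short_tray [(array([418.7, 183.5,   2.9]), 0.61)]
side 44.42086736978584 [[ 0.911 -0.411 -0.02 ]
 [-0.183 -0.361 -0.915]
 [ 0.369  0.837 -0.404]] [-536.04285627  130.26581243 1075.71659721]
crate [(array([ 552.4, -417.7,    3.5]), 0.64)]
bail_near_bar [(array([ 447.9, -410.2,   99.2]), 0.77)]
long_tray [(array([ 4.295e+02, -4.700e+01, -4.000e-01]), 0.68)]
short_tray [(array([421.5, 181.6,   1.7]), 0.56)]
```

View pics/top0.png

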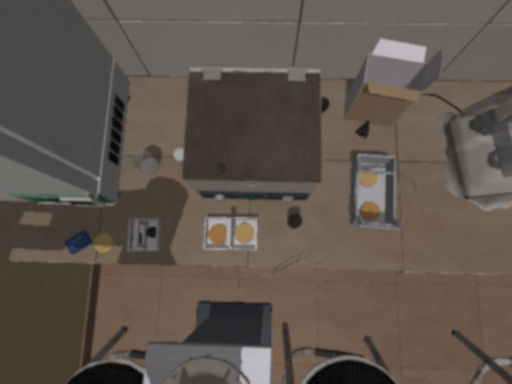

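View pics/side0.png

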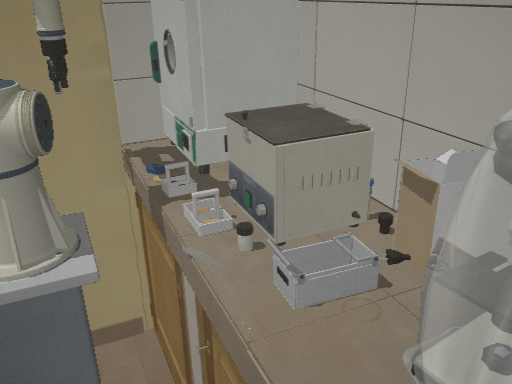

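```bash
python3 - <<'E'
from h import *
for c in('top','side'):
  for t in('crate','long_tray','bail_near_bar','short_tray'):
    m=nets.trace(t,c)
    if m:
        P=np.load(c+'0.npz')['P']; z=np.load(c+'0.npz')['z']
        M=m[0]['mask']; np.save(f'm_{c}_{t}.npy',M)
        Q=P[M&(z>0)]; print(c,t,round(m[0]['confidence'],2),M.sum(),np.percentile(Q,[2,98],axis=0).round(0).tolist())
        for lo,hi in((60,80),(80,110),(20,40)):
            q=Q[(Q[:,2]>lo)&(Q[:,2]<hi)]
            if len(q)>20:
                b=cv2.minAreaRect(q[:,:2].astype(np.float32)); print(lo,hi,len(q),np.round(b[0],1),np.round(b[1],1),round(b[2],1),np.median(q[:,2]).round(1))
E
```

```text
top crate 0.65 3409 [[451.0, -467.0, -0.0], [638.0, -362.0, 102.0]]
60 80 688 [ 550.8 -414.1] [107.9 180.2] 86.9 69.5
80 110 178 [ 459.6 -408.7] [96.9 24.9] 86.5 100.7
20 40 338 [ 550.6 -412.3] [ 95.  180.3] 86.8 30.5
top bail_near_bar 0.73 234 [[447.0, -461.0, -0.0], [472.0, -361.0, 105.0]]
60 80 37 [ 465.6 -411.6] [ 13.7 101.5] 0.2 69.0
80 110 178 [ 459.7 -408.7] [96.9 24.7] 86.5 100.9
top short_tray 0.57 1067 [[383.0, 144.0, 0.0], [464.0, 220.0, 86.0]]
60 80 40 [424.  182.3] [69.3 13.9] 1.5 76.9
80 110 154 [423.8 182.5] [69.1 13.8] 2.1 83.8
20 40 348 [423.4 183.1] [83.8 80.2] 1.6 27.6
side crate 0.55 5811 [[450.0, -470.0, 5.0], [638.0, -369.0, 102.0]]
60 80 1509 [ 549.3 -417.1] [109.4 182.1] 86.9 68.4
80 110 228 [ 531.1 -419.8] [ 98.  171.7] 87.0 101.7
20 40 1405 [ 548.5 -418.4] [100.4 179.7] 87.0 30.2
side long_tray 0.55 1480 [[390.0, -118.0, 3.0], [473.0, 20.0, 85.0]]
60 80 96 [431.7 -52.7] [67.2 11.1] 1.1 74.8
80 110 91 [431.9 -52.6] [65.7 13.9] 3.5 84.2
20 40 542 [432.2 -49.1] [ 85.2 144.1] 0.6 27.2
side bail_near_bar 0.72 235 [[445.0, -462.0, 51.0], [493.0, -367.0, 106.0]]
80 110 213 [ 458.5 -414.9] [96.  26.5] 87.3 102.1
side short_tray 0.61 775 [[381.0, 140.0, 3.0], [464.0, 220.0, 86.0]]
60 80 70 [423.3 177.5] [65.6 14.1] 1.6 74.5
80 110 66 [422.  175.6] [63.6 13.3] 4.9 84.1
20 40 361 [421.6 180.6] [83.6 85.3] 3.9 26.8
```

```bash
python3 - <<'E'
from h import *
for c in('top','side'):
    P=np.load(c+'0.npz')['P']; z=np.load(c+'0.npz')['z']
    Q=P[z>0]
    # height map coarse
    if c=='top':
        print('hmap rows x 250..700, cols y 650..-650')
        for x in range(250,700,50):
            row=[]
            for y in range(650,-650,-50):
                q=Q[(abs(Q[:,0]-x)<25)&(abs(Q[:,1]-y)<25)]
                row.append(int(np.percentile(q[:,2],98)) if len(q)>5 else -1)
            print(x,row)
    # crate rim 
    for name,(x0,x1,y0,y1),bands in(('crate',(430,670,-490,-340),((66,79),(80,112))),('long',(370,490,-140,40),((25,33),(78,90)))):
        q=Q[(Q[:,0]>x0)&(Q[:,0]<x1)&(Q[:,1]>y0)&(Q[:,1]<y1)]
        for lo,hi in bands:
            s=q[(q[:,2]>lo)&(q[:,2]<hi)]
            b=cv2.minAreaRect(s[:,:2].astype(np.float32)); print(c,name,lo,hi,len(s),np.round(b[0],1),np.round(b[1],1),round(b[2],1),np.median(s[:,2]).round(1), np.percentile(s,[1,99],axis=0).round(0).tolist())
f=cv2.imread('pics/side0.png'); cv2.imwrite('pics/side0z.png',cv2.resize(f[220:310,150:400],None,fx=3,fy=3,interpolation=2))
f=cv2.imread('pics/top0.png'); cv2.imwrite('pics/top0z.png',cv2.resize(f[140:270,190:420],None,fx=3,fy=3,interpolation=2))
E
```

```text
hmap rows x 250..700, cols y 650..-650
250 [-884, -883, -886, -883, -885, -882, -884, -885, -884, -884, -883, -884, -880, -885, -885, -884, -886, -884, -884, -886, -884, -884, -884, -886, -884, -883]
300 [-884, -883, -881, -883, -886, -884, -884, -882, -883, -883, -883, -886, -885, -883, -884, -887, -885, -884, -884, -885, -884, -884, -882, -885, -885, -885]
350 [-884, 0, 2, 3, 2, 3, 17, 2, 2, 2, 2, 2, 1, 1, 1, 1, 6, 8, 2, 2, 1, 2, 2, 2, 2, 1]
400 [-1, 1, 3, 2, 2, 20, 21, 7, 5, 86, 30, 2, 2, 30, 85, 30, 2, 2, 4, 2, 1, 2, 2, 3, 2, 2]
450 [-1, 2, 2, 2, 2, 2, 16, 2, 2, 85, 30, 2, 2, 31, 86, 30, 2, 59, 56, 2, 102, 103, 103, 2, 2, 2]
500 [-1, 2, 72, 136, 203, 274, 341, 405, 452, 2, 3, 3, 249, 250, 251, 250, 250, 249, 249, 1, 74, 11, 71, 2, 2, 3]
550 [-1, -1, -1, -1, -1, -1, -1, -1, 463, 3, 3, 3, 252, 252, 270, 252, 252, 252, 252, 2, 69, 9, 69, 2, 2, 1]
600 [-1, -1, -1, -1, -1, -1, -1, -1, 475, 69, 64, 109, 252, 252, 252, 252, 252, 252, 252, 2, 77, 78, 77, 3, 2, 2]
650 [-1, -1, -1, -1, -1, -1, -1, -1, 486, 69, 37, 109, 251, 252, 252, 252, 252, 252, 252, 2, 75, 70, 73, 1, 2, 202]
top crate 66 79 540 [ 550.7 -414.1] [108.4 180.2] 87.1 70.9 [[460.0, -469.0, 66.0], [640.0, -359.0, 79.0]]
top crate 80 112 180 [ 459.6 -408.7] [96.9 24.9] 86.5 100.8 [[445.0, -456.0, 81.0], [474.0, -361.0, 105.0]]
top long 25 33 238 [433.1 -46. ] [ 83.7 138.4] 0.3 29.1 [[391.0, -115.0, 26.0], [475.0, 23.0, 32.0]]
top long 78 90 160 [432.3 -46.4] [13.7 68.7] 89.2 83.5 [[400.0, -53.0, 79.0], [466.0, -40.0, 87.0]]
side crate 66 79 931 [ 549.3 -417.2] [109.4 181.6] 87.1 70.8 [[458.0, -473.0, 66.0], [639.0, -366.0, 79.0]]
side crate 80 112 234 [ 530.7 -419.6] [ 99.8 171.4] 86.3 101.7 [[444.0, -466.0, 80.0], [607.0, -367.0, 106.0]]
side long 25 33 337 [432.1 -49. ] [ 85.1 143.7] 0.6 28.9 [[390.0, -119.0, 25.0], [474.0, 21.0, 33.0]]
side long 78 90 132 [432.8 -51.5] [16.3 69.4] 87.4 84.0 [[399.0, -59.0, 78.0], [466.0, -44.0, 88.0]]
```

```bash
ls pics
```

```text
side0.png
side0z.png
top0.png
top0z.png
```

View pics/side0z.png

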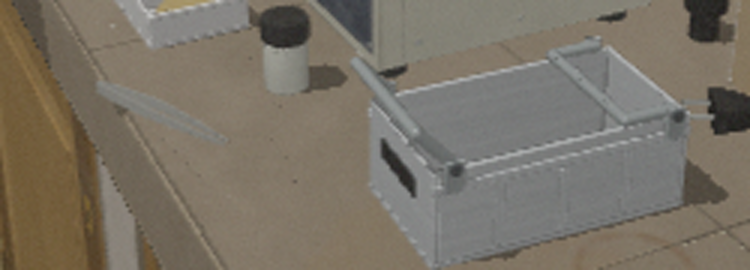

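View pics/top0z.png

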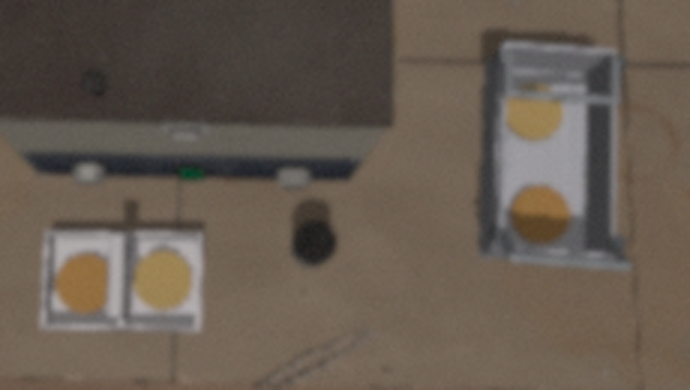

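```bash
python3 - <<'E'
from h import *
for c in('top','side'):
    P=np.load(c+'0.npz')['P']; z=np.load(c+'0.npz')['z']
    Q=P[z>0]
    for lo in range(30,270,30):
        s=Q[(Q[:,2]>lo)&(Q[:,2]<lo+30)&(Q[:,1]<110)&(Q[:,1]>-240)&(Q[:,0]<900)&(Q[:,0]>(476 if lo<90 else 350))]
        if len(s)>10: print(c,lo,len(s),np.percentile(s,[0,1,10,99],axis=0).round(0).tolist())
E
```

```text
top 30 301 [[476.0, -239.0, 30.0], [476.0, -234.0, 30.0], [484.0, -215.0, 34.0], [894.0, 107.0, 60.0]]
top 60 1101 [[476.0, -240.0, 60.0], [510.0, -236.0, 61.0], [519.0, -200.0, 65.0], [894.0, 104.0, 90.0]]
top 90 1262 [[516.0, -240.0, 90.0], [525.0, -236.0, 90.0], [525.0, -203.0, 93.0], [894.0, 105.0, 120.0]]
top 120 1307 [[524.0, -240.0, 120.0], [525.0, -237.0, 120.0], [526.0, -209.0, 123.0], [894.0, 105.0, 150.0]]
top 150 1412 [[525.0, -240.0, 150.0], [526.0, -237.0, 150.0], [526.0, -208.0, 153.0], [894.0, 105.0, 180.0]]
top 180 1526 [[525.0, -240.0, 180.0], [526.0, -237.0, 180.0], [526.0, -208.0, 183.0], [894.0, 105.0, 210.0]]
top 210 1644 [[516.0, -240.0, 210.0], [520.0, -237.0, 210.0], [526.0, -208.0, 213.0], [895.0, 106.0, 240.0]]
top 240 16523 [[519.0, -240.0, 240.0], [523.0, -237.0, 241.0], [546.0, -211.0, 248.0], [893.0, 70.0, 267.0]]
side 30 742 [[476.0, -239.0, 30.0], [479.0, -236.0, 30.0], [524.0, -220.0, 33.0], [894.0, 18.0, 60.0]]
side 60 867 [[476.0, -240.0, 60.0], [508.0, -238.0, 60.0], [513.0, -217.0, 64.0], [894.0, 21.0, 90.0]]
side 90 896 [[509.0, -240.0, 90.0], [517.0, -236.0, 90.0], [524.0, -218.0, 92.0], [895.0, 23.0, 120.0]]
side 120 866 [[523.0, -240.0, 120.0], [524.0, -237.0, 120.0], [525.0, -213.0, 123.0], [894.0, 28.0, 150.0]]
side 150 958 [[523.0, -240.0, 150.0], [524.0, -239.0, 150.0], [525.0, -224.0, 153.0], [895.0, 26.0, 180.0]]
side 180 1194 [[523.0, -240.0, 180.0], [524.0, -238.0, 180.0], [525.0, -220.0, 184.0], [895.0, 97.0, 210.0]]
side 210 1492 [[514.0, -240.0, 210.0], [519.0, -238.0, 210.0], [525.0, -217.0, 213.0], [895.0, 101.0, 240.0]]
side 240 4260 [[519.0, -240.0, 240.0], [522.0, -238.0, 241.0], [538.0, -218.0, 249.0], [895.0, 89.0, 269.0]]
```

```bash
cat >> h.py <<'E'
from scipy.spatial.transform import Rotation as Ro
C=np.array([550.,-415.6]); CY=-0.052
def cw(x,y=0):
    c,s=np.cos(CY),np.sin(CY); return C+[c*x-s*y,s*x+c*y]
def plan(x,y,z,yaw,quiet=False,s=None):
    s=s or sense(); R0=Ro.from_euler('xyz',s['tcp_rot']); T=Ro.from_euler('xyz',[np.pi,0,yaw])
    d=R0.inv().apply(np.array([x,y,z])-s['eef_pos'])/400
    w=np.degrees((R0.inv()*T).as_rotvec())/60
    print('row',np.round(np.r_[d,w],4).tolist(),'rows>=',round(max(np.linalg.norm(d)*400/41.7,np.linalg.norm(w)*60/7.16),1))
E
python3 - <<'E'
from h import *
plan(350,200,220,2.3); plan(*cw(-150),220,1.52)
E
```

```text
row [-0.7086, -0.8459, 0.0187, -0.0, -0.0, 0.5441] rows>= 10.6
row [-1.2375, -2.2759, 0.0187, -0.0, 0.0, 1.2889] rows>= 24.9
```

Call:
{"op": "carry_out", "data": {
  "increments": [
    [[-0.067,-0.08,0.002,0,0,0.05],[-0.134,-0.16,0.004,0,0,0.1],[-0.2,-0.24,0.006,0,0,0.15],[-0.267,-0.32,0.008,0,0,0.2],[-0.334,-0.4,0.01,0,0,0.25]]
  ],
  "hand": 1
}}

```text
clock: 1.32
eef_pos: [253.7, 410.5, 223.5]
tcp_rot: [3.141, 0.0, 2.606]
contact_force: [1.1, 0.6, -0.6]
opening: 0.297
```

```bash
python3 - <<'E'
from h import *
s=sense(); print(s['clock'],s['eef_pos'],s['tcp_rot'],s['qpos'].round(2),r.tip_reach)
plan(350,200,220,2.3)
E
```

```text
1.3167 [253.73506266 410.49544841 223.45353885] [3.14132452e+00 1.00259346e-04 2.60606210e+00] [ 1.01  0.13  1.93 -0.    1.07 -0.02] 22.0
row [-0.4755, -0.3298, 0.0086, 0.0003, 0.0001, 0.2923] rows>= 5.6
```

Call:
{"op": "carry_out", "data": {
  "increments": [
    [[-0.08,-0.06,0,0,0,0.06],[-0.16,-0.12,0,0,0,0.12],[-0.24,-0.18,0,0,0,0.17],[-0.33,-0.23,0,0,0,0.23],[-0.41,-0.28,0,0,0,0.29]]
  ]
}}

```text
clock: 1.73
eef_pos: [338.3, 230.5, 223.9]
tcp_rot: [3.141, 0.0, 2.302]
contact_force: [1.2, 0.2, -0.6]
opening: -0.001
```

```bash
python3 - <<'E'
from h import *
s=sense(); print(s['clock'],s['eef_pos'],s['tcp_rot'],s['qpos'].round(2))
plan(*cw(-150),200,1.52)
E
```

```text
1.7333 [338.28369817 230.54743604 223.85656407] [3.14050310e+00 3.24375001e-04 2.30174830e+00] [ 0.59  0.01  2.07 -0.    1.06 -0.14]
row [-1.2915, -0.9502, 0.059, 0.0011, -0.0001, 0.7465] rows>= 15.4
```

Call:
{"op": "carry_out", "data": {
  "increments": [
    [[-0.081,-0.06,0.004,0,0,0.047],[-0.162,-0.12,0.008,0,0,0.094],[-0.243,-0.18,0.012,0,0,0.14],[-0.324,-0.24,0.016,0,0,0.187],[-0.405,-0.3,0.02,0,0,0.235]]
  ]
}}

```text
clock: 2.15
eef_pos: [356.9, 29.9, 215.8]
tcp_rot: [3.14, 0.0, 2.056]
contact_force: [1.9, 1.2, 0.5]
opening: -0.001
```

```bash
python3 - <<'E'
from h import *
s=sense(); print(s['clock'],s['eef_pos'],s['tcp_rot'],s['qpos'].round(2))
plan(*cw(-150),200,1.52)
E
```

```text
2.15 [356.86187478  29.91386389 215.81829804] [3.14040361e+00 4.90481998e-04 2.05620818e+00] [ 0.08 -0.07  2.17  0.    1.04 -0.41]
row [-1.0184, -0.4148, 0.0396, 0.0012, 0.0002, 0.512] rows>= 10.6
```

Call:
{"op": "carry_out", "data": {
  "increments": [
    [[-0.093,-0.038,0.004,0,0,0.047],[-0.186,-0.076,0.008,0,0,0.094],[-0.28,-0.114,0.012,0,0,0.14],[-0.37,-0.15,0.016,0,0,0.187],[-0.46,-0.19,0.02,0,0,0.235]]
  ]
}}

```text
clock: 2.57
eef_pos: [376.0, -168.7, 207.8]
tcp_rot: [3.141, 0.001, 1.809]
contact_force: [0.8, -0.3, 0.4]
opening: 0.001
```

```bash
python3 - <<'E'
from h import *
s=sense(); print(s['clock'],s['eef_pos'],s['tcp_rot'],s['qpos'].round(2))
plan(*cw(-150),180,1.52)
E
```

```text
2.5667 [ 376.00453076 -168.72425883  207.81140754] [3.14050665e+00 6.61205164e-04 1.80917131e+00] [-0.43  0.04  2.08  0.    1.02 -0.66]
row [-0.595, -0.0824, 0.0698, 0.0011, 0.0005, 0.2761] rows>= 5.8
```

Call:
{"op": "carry_out", "data": {
  "increments": [
    [[-0.1,-0.014,0.012,0,0,0.05],[-0.2,-0.028,0.024,0,0,0.1],[-0.3,-0.042,0.036,0,0,0.15],[-0.4,-0.056,0.05,0,0,0.2],[-0.5,-0.07,0.06,0,0,0.25]]
  ]
}}

```text
clock: 2.98
eef_pos: [396.3, -369.5, 183.1]
tcp_rot: [3.141, -0.0, 1.547]
contact_force: [0.4, 0.1, -0.0]
opening: 0.001
```

```bash
python3 - <<'E'
from h import *
s=sense(); print(s['clock'],s['eef_pos'],s['tcp_rot'],s['qpos'].round(2))
plan(*cw(-145),112,1.52)
E
```

```text
2.9833 [ 396.28673425 -369.54447004  183.1125107 ] [ 3.14147761e+00 -3.46616183e-05  1.54722203e+00] [-0.75  0.27  1.86  0.    1.01 -0.73]
row [-0.0958, 0.0245, 0.1778, 0.0001, -0.0, 0.026] rows>= 2.0
```

Call:
{"op": "carry_out", "data": {
  "increments": [
    [[-0.03,0.008,0.05,0,0,0.01],[-0.07,0.02,0.1,0,0,0.02],[-0.096,0.024,0.15,0,0,0.026],[-0.096,0.024,0.178,0,0,0.026],[-0.096,0.024,0.178,0,0,0.026]]
  ]
}}

```text
clock: 3.4
eef_pos: [404.0, -404.7, 109.7]
tcp_rot: [-3.138, -0.003, 1.523]
contact_force: [0.9, 1.8, -0.1]
opening: -0.001
```

```bash
python3 - <<'E'
from h import *
s=sense(); print(s['clock'],s['eef_pos'],s['tcp_rot'],s['contact_force'])
f=optics.grab_frame('side'); save('side1',f)
plan(*cw(-75),112,1.52)
f=cv2.imread('pics/side1.png'); cv2.imwrite('pics/side1z.png',cv2.resize(f[150:320,200:420],None,fx=3,fy=3,interpolation=2))
E
```

```text
3.4 [ 404.03528921 -404.74571023  109.71624098] [-3.13817944 -0.0032281   1.52257153] [ 0.87127389  1.8225836  -0.05373434]
row [-0.0089, 0.177, -0.0024, -0.0022, -0.0022, 0.003] rows>= 1.7
```

View pics/side1z.png

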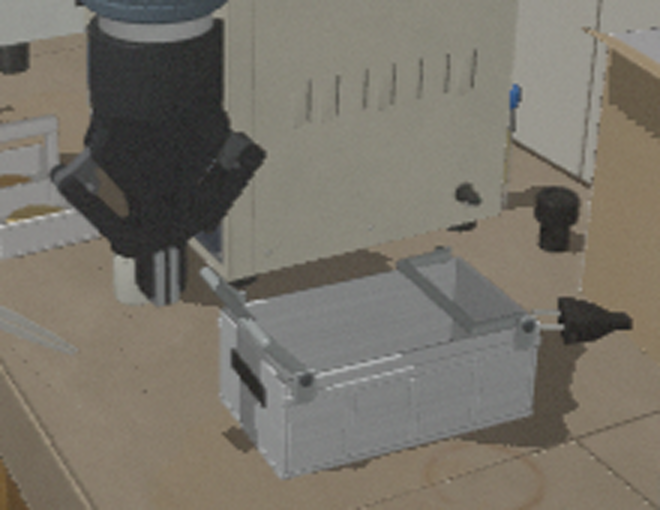

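Call:
{"op": "carry_out", "data": {
  "increments": [
    [[0,0.02,0,0,0,0],[-0.002,0.045,0,0,0,0],[-0.004,0.07,0,0,0,0],[-0.006,0.09,0,0,0,0],[-0.008,0.11,0,0,0,0]]
  ]
}}

```text
clock: 3.87
eef_pos: [451.0, -411.4, 113.1]
tcp_rot: [3.14, 0.001, 1.524]
contact_force: [0.9, -0.2, 0.3]
opening: -0.004
```

Call:
{"op": "carry_out", "data": {
  "increments": [
    [[0,0.02,0,0,0,0],[0,0.04,0,0,0,0],[0,0.06,0,0,0,0],[0,0.075,0,0,0,0],[0,0.075,0,0,0,0]]
  ]
}}

```text
clock: 4.28
eef_pos: [480.5, -412.8, 112.3]
tcp_rot: [3.141, 0.0, 1.524]
contact_force: [0.3, 0.1, -1.0]
opening: -0.0
```

```bash
python3 - <<'E'
from h import *
s=sense(); print(s['clock'],s['eef_pos'],s['tcp_rot'],s['contact_force'])
f=optics.grab_frame('side'); save('side2',f)
f=cv2.imread('pics/side2.png'); cv2.imwrite('pics/side2z.png',cv2.resize(f[150:320,200:420],None,fx=3,fy=3,interpolation=2))
E
```

```text
4.2833 [ 480.54770331 -412.78382429  112.25578968] [3.14096726e+00 2.92440687e-04 1.52362073e+00] [ 0.28946251  0.11776428 -0.99508538]
```

View pics/side2z.png

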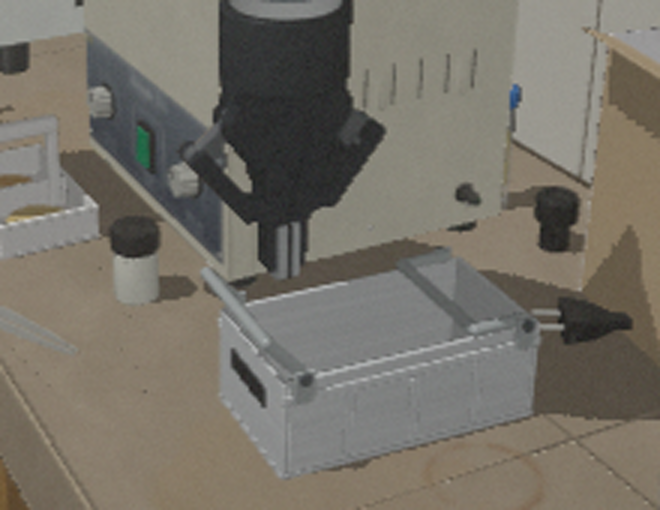

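```bash
python3 - <<'E'
from h import *
f=optics.grab_frame('side'); P=pts(f)
F=192/np.tan(np.radians(f['fov_y'])/2)
def pr(X):
    c=f['R']@np.array(X)+f['t']; return (F*c[0]/c[2]+f['cx'],F*c[1]/c[2]+f['cy'])
for X in([480.5,-412.8,112.3],[480.5,-412.8,90],[450,-410,99],[450,-410,99]):
    u,v=pr(X); print(X,round(u),round(v),'zoom',round((u-200)*3),round((v-150)*3))
for zu,zv in((280,262),(290,262),(275,245),(290,250),(245,310),(215,280)):
    u,v=200+zu//3,150+zv//3; print(zu,zv,P[v,u].round(1))
print(sense()['qpos'], nets.tip_of('bail_near_bar','side'))
E
```

```text
[480.5, -412.8, 112.3] 293 243 zoom 279 279
[480.5, -412.8, 90] 293 253 zoom 279 310
[450, -410, 99] 278 252 zoom 233 307
[450, -410, 99] 278 252 zoom 233 307
280 262 [ 474.1 -423.6  131.6]
290 262 [ 480.3 -423.5  130. ]
275 245 [ 471.7 -420.3  142.8]
290 250 [ 480.  -423.8  138.4]
245 310 [ 449.4 -424.8  105.6]
215 280 [ 450.  -382.9  104.5]
[-7.13088659e-01  4.88035881e-01  1.70927659e+00 -1.40191097e-04
  9.44760990e-01 -6.65655045e-01] [{'point': [449.9, -408.6, 98.1], 'confidence': 0.81}]
```

```bash
python3 - <<'E'
from h import *
f=optics.grab_frame('side'); P=pts(f); print(sense()['eef_pos'])
for zv in range(225,320,6):
    v=150+zv//3; print(zv,[P[v,200+zu//3].round(0).tolist() for zu in (266,278,290,300)])
E
```

```text
[ 478.78027744 -412.56762792  112.14957347]
225 [[466.0, -418.0, 155.0], [472.0, -423.0, 156.0], [115.0, -1074.0, 543.0], [489.0, -421.0, 151.0]]
231 [[466.0, -419.0, 151.0], [472.0, -423.0, 152.0], [480.0, -423.0, 150.0], [490.0, -420.0, 147.0]]
237 [[466.0, -420.0, 148.0], [472.0, -423.0, 148.0], [481.0, -422.0, 146.0], [490.0, -421.0, 143.0]]
243 [[467.0, -417.0, 142.0], [471.0, -424.0, 145.0], [480.0, -424.0, 142.0], [490.0, -421.0, 139.0]]
249 [[467.0, -418.0, 139.0], [472.0, -423.0, 140.0], [480.0, -424.0, 139.0], [491.0, -419.0, 133.0]]
255 [[467.0, -418.0, 135.0], [472.0, -423.0, 136.0], [480.0, -424.0, 134.0], [490.0, -420.0, 130.0]]
261 [[466.0, -420.0, 132.0], [472.0, -424.0, 132.0], [480.0, -424.0, 130.0], [490.0, -421.0, 126.0]]
267 [[466.0, -420.0, 128.0], [472.0, -424.0, 128.0], [480.0, -423.0, 126.0], [597.0, -234.0, 2.0]]
273 [[567.0, -231.0, 2.0], [471.0, -425.0, 125.0], [481.0, -422.0, 121.0], [593.0, -242.0, 2.0]]
279 [[564.0, -237.0, 1.0], [473.0, -421.0, 118.0], [581.0, -245.0, 1.0], [589.0, -250.0, 1.0]]
285 [[560.0, -244.0, 1.0], [569.0, -248.0, 0.0], [576.0, -253.0, 1.0], [584.0, -258.0, 1.0]]
291 [[555.0, -254.0, 2.0], [564.0, -257.0, 1.0], [572.0, -261.0, 1.0], [519.0, -371.0, 72.0]]
297 [[495.0, -367.0, 72.0], [502.0, -370.0, 72.0], [511.0, -370.0, 69.0], [519.0, -372.0, 68.0]]
303 [[494.0, -368.0, 68.0], [502.0, -370.0, 67.0], [511.0, -370.0, 64.0], [519.0, -372.0, 63.0]]
309 [[494.0, -369.0, 64.0], [502.0, -369.0, 62.0], [511.0, -371.0, 60.0], [520.0, -371.0, 58.0]]
315 [[493.0, -369.0, 60.0], [501.0, -371.0, 59.0], [511.0, -369.0, 55.0], [520.0, -370.0, 53.0]]
```

```bash
python3 - <<'E'
from h import *
plan(*cw(-145),116,1.52)
f=optics.grab_frame('top'); P=pts(f); save('top3',f)
Q=P.reshape(-1,3); s=Q[(abs(Q[:,0]-478)<120)&(abs(Q[:,1]+413)<120)&(Q[:,2]>108)]
for lo in range(100,420,20):
    q=s[(s[:,2]>lo)&(s[:,2]<lo+20)]
    if len(q)>5: print(lo,len(q),np.percentile(q,[2,98],axis=0).round(0).tolist())
f=optics.grab_frame('side'); P=pts(f)
Q=P.reshape(-1,3); s=Q[(abs(Q[:,0]-478)<120)&(abs(Q[:,1]+413)<90)&(Q[:,2]>108)]
for lo in range(100,420,10):
    q=s[(s[:,2]>lo)&(s[:,2]<lo+10)]
    if len(q)>5: print('side',lo,len(q),np.percentile(q,[2,98],axis=0).round(0).tolist())
E
```

```text
row [0.0025, -0.1843, -0.0095, -0.0005, -0.0003, 0.0028] rows>= 1.8
120 20 [[474.0, -405.0, 123.0], [493.0, -399.0, 140.0]]
140 11 [[477.0, -400.0, 140.0], [490.0, -398.0, 159.0]]
160 28 [[484.0, -402.0, 161.0], [521.0, -399.0, 180.0]]
180 38 [[487.0, -406.0, 182.0], [534.0, -394.0, 198.0]]
200 78 [[522.0, -420.0, 200.0], [541.0, -401.0, 216.0]]
240 30 [[477.0, -385.0, 246.0], [507.0, -373.0, 259.0]]
260 32 [[482.0, -387.0, 261.0], [508.0, -374.0, 279.0]]
280 9 [[491.0, -384.0, 280.0], [506.0, -375.0, 286.0]]
side 110 7 [[472.0, -423.0, 117.0], [484.0, -413.0, 119.0]]
side 120 62 [[465.0, -425.0, 120.0], [490.0, -408.0, 130.0]]
side 130 84 [[465.0, -426.0, 130.0], [492.0, -409.0, 140.0]]
side 140 80 [[465.0, -426.0, 141.0], [492.0, -408.0, 149.0]]
side 150 76 [[463.0, -427.0, 150.0], [492.0, -410.0, 160.0]]
side 160 156 [[449.0, -428.0, 161.0], [510.0, -406.0, 170.0]]
side 170 214 [[441.0, -428.0, 170.0], [518.0, -404.0, 179.0]]
side 180 233 [[433.0, -431.0, 180.0], [524.0, -402.0, 190.0]]
side 190 244 [[425.0, -432.0, 190.0], [532.0, -408.0, 200.0]]
side 200 345 [[418.0, -431.0, 200
[... 630 characters left out ...]
0, -408.0, 310.0]]
side 310 299 [[439.0, -454.0, 310.0], [507.0, -405.0, 320.0]]
side 320 322 [[439.0, -454.0, 320.0], [507.0, -403.0, 330.0]]
side 330 289 [[441.0, -453.0, 330.0], [505.0, -407.0, 340.0]]
side 340 300 [[440.0, -453.0, 340.0], [505.0, -405.0, 350.0]]
side 350 297 [[440.0, -453.0, 350.0], [504.0, -409.0, 360.0]]
side 360 307 [[440.0, -452.0, 360.0], [506.0, -404.0, 370.0]]
side 370 307 [[440.0, -453.0, 370.0], [505.0, -407.0, 380.0]]
side 380 313 [[440.0, -453.0, 380.0], [505.0, -408.0, 390.0]]
side 390 323 [[441.0, -452.0, 390.0], [506.0, -409.0, 400.0]]
side 400 293 [[439.0, -454.0, 400.0], [506.0, -409.0, 410.0]]
side 410 280 [[426.0, -471.0, 410.0], [514.0, -411.0, 419.0]]
```

Call:
{"op": "carry_out", "data": {
  "increments": [
    [[0,-0.06,-0.01,0,0,0],[0,-0.12,-0.01,0,0,0],[0,-0.185,-0.01,0,0,0.003],[0,-0.185,0.03,0,0,0.003],[0,-0.185,0.07,0,0,0.003]]
  ]
}}

```text
clock: 5.0
eef_pos: [404.2, -409.8, 85.1]
tcp_rot: [3.14, 0.001, 1.518]
contact_force: [0.6, -0.6, -0.5]
opening: 0.001
```

Call:
{"op": "carry_out", "data": {
  "increments": [
    [[0,0,0,0,0,0],[0,0,0,0,0,0]]
  ]
}}

```text
clock: 5.17
eef_pos: [404.7, -408.8, 84.0]
tcp_rot: [-3.14, -0.001, 1.52]
contact_force: [0.1, -0.7, 0.3]
opening: 0.003
```

```bash
python3 - <<'E'
from h import *
s=sense(); print(s['clock'],s['eef_pos'],s['tcp_rot'],s['contact_force'])
f=optics.grab_frame('side'); P=pts(f); save('side4',f)
Q=P.reshape(-1,3); s=Q[(abs(Q[:,0]-405)<18)&(abs(Q[:,1]+408)<30)&(Q[:,2]>20)]
print(np.percentile(s[:,2],[0,2,5,10]), np.percentile(s[s[:,2]<120],[2,98],axis=0))
plan(*cw(-75),84,1.52)
f=cv2.imread('pics/side4.png'); cv2.imwrite('pics/side4z.png',cv2.resize(f[150:320,200:420],None,fx=3,fy=3,interpolation=2))
E
```

```text
5.1667 [ 404.70019373 -408.82652365   83.96595063] [-3.14039678e+00 -1.10312153e-03  1.51958328e+00] [ 0.11120666 -0.7202513   0.27574033]
[ 89.52918685  96.58639632 101.15317995 108.99849858] [[ 391.16689552 -421.63608812   91.35210491]
 [ 417.7043377  -404.30985454  119.30596148]]
row [0.0028, 0.1745, 0.0016, -0.0001, -0.0001, -0.0001] rows>= 1.7
```

View pics/side4z.png

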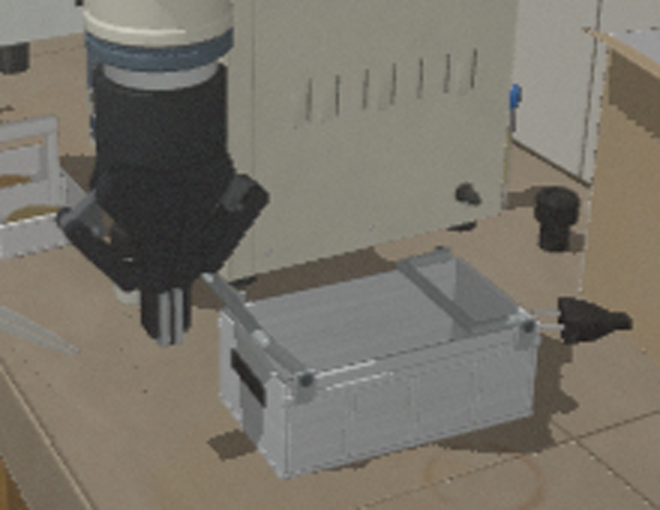

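Tip now measured at z≈90, just behind the bar (zoom (175,340) vs bar (245,310)). Reported TCP z is about 28 mm low against the cameras; I'll allow for it. Push.

Call:
{"op": "carry_out", "data": {
  "increments": [
    [[0,0.02,0,0,0,0],[0,0.04,0,0,0,0],[0,0.06,0,0,0,0],[0,0.08,0,0,0,0],[0,0.1,0,0,0,0]]
  ]
}}

```text
clock: 5.63
eef_pos: [439.6, -411.1, 87.0]
tcp_rot: [-3.128, -0.001, 1.524]
contact_force: [-61.8, 4.1, 83.9]
opening: -0.002
```

Call:
{"op": "carry_out", "data": {
  "increments": [
    [[0,0.02,0,0,0,0],[0,0.04,0,0,0,0],[0,0.06,0,0,0,0],[0,0.08,0,0,0,0],[0,0.08,0,0,0,0]]
  ]
}}

```text
clock: 6.05
eef_pos: [479.3, -412.8, 84.1]
tcp_rot: [3.141, 0.0, 1.521]
contact_force: [-0.0, -0.2, 0.0]
opening: 0.003
```

```bash
python3 - <<'E'
from h import *
s=sense(); print(s['clock'],s['eef_pos'],s['tcp_rot'],s['contact_force'])
f=optics.grab_frame('side'); P=pts(f); save('side5',f)
f=cv2.imread('pics/side5.png'); cv2.imwrite('pics/side5z.png',cv2.resize(f[150:320,200:420],None,fx=3,fy=3,interpolation=2))
E
```

```text
6.05 [ 479.33814034 -412.7771481    84.09109656] [3.14055037e+00 3.01404959e-04 1.52092161e+00] [-0.01739834 -0.16274206  0.0138149 ]
```

View pics/side5z.png

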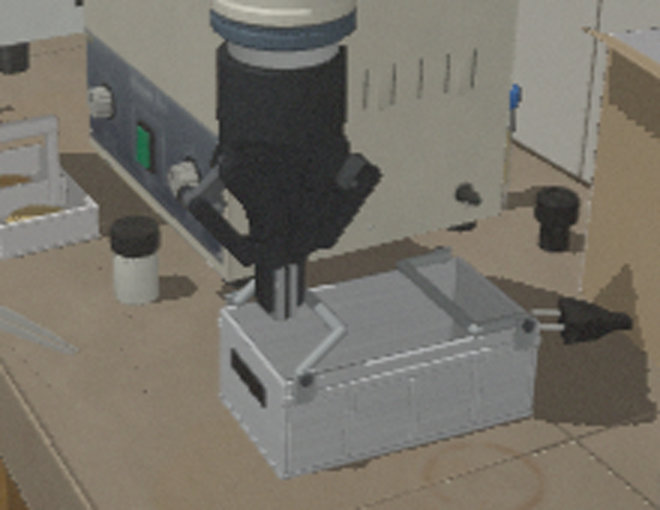

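Call:
{"op": "carry_out", "data": {
  "increments": [
    [[0,0,-0.03,0,0,0],[0,-0.02,-0.1,0,0,0],[0,-0.04,-0.2,0,0,0],[0,-0.06,-0.28,0,0,0],[0,-0.08,-0.36,0,0,0]]
  ],
  "hand": 0
}}

```text
clock: 6.52
eef_pos: [444.6, -411.0, 230.8]
tcp_rot: [3.141, 0.0, 1.52]
contact_force: [0.4, 0.2, -0.5]
opening: 0.708
```

```bash
python3 - <<'E'
from h import *
s=sense(); print(s['clock'],s['eef_pos'],s['tcp_rot'],s['contact_force'])
plan(432,-48,225,0.0);plan(432,-48,225,3.14)
f=optics.grab_frame('side'); P=pts(f); save('side6',f)
f=cv2.imread('pics/side6.png'); cv2.imwrite('pics/side6z.png',cv2.resize(f[150:320,200:420],None,fx=3,fy=3,interpolation=2))
E
```

```text
6.5167 [ 444.6496387  -411.01399138  230.77667918] [3.14122505e+00 3.19335323e-04 1.51998723e+00] [ 0.44072664  0.19299573 -0.46745213]
row [0.9048, -0.0777, 0.0141, 0.0005, -0.0, 1.4515] rows>= 12.2
row [0.9048, -0.0777, 0.0141, 0.0, 0.0005, -1.547] rows>= 13.0
```

View pics/side6z.png

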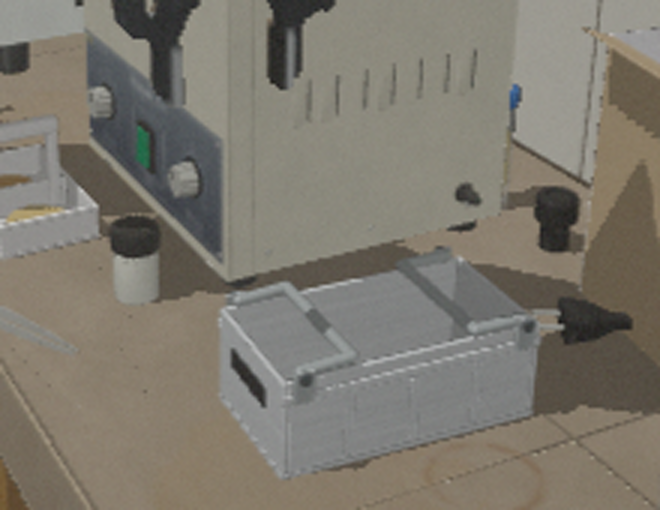

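Call:
{"op": "carry_out", "data": {
  "increments": [
    [[0.07,-0.006,0,0,0,0.113],[0.14,-0.012,0,0,0,0.226],[0.21,-0.018,0,0,0,0.34],[0.28,-0.024,0,0,0,0.45],[0.35,-0.03,0,0,0,0.565]]
  ]
}}

```text
clock: 6.98
eef_pos: [439.9, -269.6, 228.9]
tcp_rot: [3.141, -0.0, 0.922]
contact_force: [0.8, -0.7, -0.3]
opening: 0.999
```

```bash
python3 - <<'E'
from h import *
s=sense(); print(s['clock'],s['eef_pos'],s['tcp_rot'],s['qpos'].round(2))
plan(432,-48,200,0.0)
E
```

```text
6.9833 [ 439.86852156 -269.55319225  228.85112044] [ 3.14111474e+00 -1.27559299e-04  9.22056485e-01] [-0.55  0.18  1.86  0.    1.1   0.1 ]
row [0.4295, -0.3504, 0.072, 0.0004, -0.0003, 0.8805] rows>= 7.4
```

Call:
{"op": "carry_out", "data": {
  "increments": [
    [[0.055,-0.044,0,0,0,0.113],[0.11,-0.088,0,0,0,0.226],[0.165,-0.132,0.01,0,0,0.34],[0.22,-0.175,0.02,0,0,0.45],[0.27,-0.22,0.03,0,0,0.565]]
  ]
}}

```text
clock: 7.4
eef_pos: [434.5, -130.3, 216.8]
tcp_rot: [3.141, -0.001, 0.331]
contact_force: [0.6, -0.8, -0.1]
opening: 1.002
```

```bash
python3 - <<'E'
from h import *
s=sense(); print(s['clock'],s['eef_pos'],s['tcp_rot'],s['qpos'].round(2))
plan(432,-48,160,0.0)
E
```

```text
7.4 [ 434.47904825 -130.25640384  216.81369093] [ 3.14106873e+00 -9.77719679e-04  3.30752351e-01] [-0.29  0.09  2.    0.    1.05  0.95]
row [0.0608, -0.1966, 0.142, 0.0003, -0.001, 0.3158] rows>= 2.6
```

Call:
{"op": "carry_out", "data": {
  "increments": [
    [[0.02,-0.066,0.05,0,0,0.105],[0.04,-0.13,0.1,0,0,0.21],[0.06,-0.196,0.15,0,0,0.316],[0.06,-0.196,0.19,0,0,0.316],[0.06,-0.196,0.19,0,0,0.316]]
  ]
}}

```text
clock: 7.82
eef_pos: [429.3, -48.3, 138.3]
tcp_rot: [-3.141, 0.004, 0.008]
contact_force: [-0.7, -0.2, -0.3]
opening: 1.003
```

Call:
{"op": "carry_out", "data": {
  "increments": [
    [[0,0,0,0,0,0],[0,0,0,0,0,0]]
  ]
}}

```text
clock: 7.98
eef_pos: [432.1, -50.2, 141.3]
tcp_rot: [3.141, -0.001, 0.006]
contact_force: [-0.6, -0.0, 0.2]
opening: 1.0
```

```bash
python3 - <<'E'
from h import *
s=sense(); print(s['clock'],s['eef_pos'],s['tcp_rot'],s['qpos'].round(2))
f=optics.grab_frame('side'); P=pts(f); save('side7',f)
Q=P.reshape(-1,3); 
for sg in(-1,1):
    s=Q[(abs(Q[:,0]-432)<40)&(Q[:,1]>min(-48,-48+sg*70))&(Q[:,1]<max(-48,-48+sg*70))&(Q[:,2]>95)&(Q[:,2]<185)]
    if len(s)<20: continue
    print(sg,len(s),np.percentile(s[:,2],[0,2,5]).round(1)); t=s[s[:,2]<s[:,2].min()+25]; print(np.percentile(t,[2,98],axis=0).round(1))
f2=optics.grab_frame('top'); save('top7',f2); P2=pts(f2)
for c in('side','top'):
    print(c,[d['point'] for d in nets.tip_of('long_tray',c)], [d['point'] for d in nets.tip_of('bail_near_bar',c)])
f=cv2.imread('pics/side7.png'); cv2.imwrite('pics/side7z.png',cv2.resize(f[100:270,130:350],None,fx=3,fy=3,interpolation=2))
# near bail flatness
for n,PP in(('side',P),('top',P2)):
    q=PP.reshape(-1,3); d=q[:,:2]-C; c_,s_=np.cos(CY),np.sin(CY); x=c_*d[:,0]+s_*d[:,1]; y=-s_*d[:,0]+c_*d[:,1]
    for nm,bx in(('near',-43),('far',43)):
        m=(abs(x-bx)<12)&(abs(y)<35)&(q[:,2]>60)&(q[:,2]<120)
        print(n,nm,m.sum(),np.percentile(q[m,2],[5,50,95]).round(1) if m.sum() else '', x[m].mean().round(1) if m.sum() else '')
    m=(abs(x)<100)&(abs(y)<60)&(q[:,2]>66)&(q[:,2]<90)
    b=cv2.minAreaRect(q[m][:,:2].astype(np.float32)); print(n,np.round(b[0],1),np.round(b[1],1),b[2])
E
```

```text
7.9833 [432.08637012 -50.19106148 141.32924834] [ 3.14127705e+00 -1.22683037e-03  6.33223098e-03] [-0.12  0.17  2.11 -0.    0.86  1.45]
-1 92 [159.7 160.2 161.1]
[[ 421.5 -108.6  160.2]
 [ 443.2  -94.6  184.5]]
1 90 [160.1 160.4 161.3]
[[420.6 -11.1 160.4]
 [442.4  -3.  184.8]]
side [[430.7, -46.0, -1.6]] [[429.6, -48.7, 3.4], [508.1, -414.9, 73.5]]
top [[429.0, -49.5, -0.6]] [[504.8, -411.5, 74.9]]
side near 102 [74.  78.2 80. ] -44.8
side far 102 [73.5 77.8 80.4] 40.9
side [ 549.4 -416.3] [110.9 181. ] 86.84635925292969
top near 91 [73.1 76.  78.5] -42.7
top far 87 [73.6 76.5 78.3] 43.1
top [ 551.1 -414.4] [108.5 181. ] 86.73075103759766
```

View pics/side7z.png

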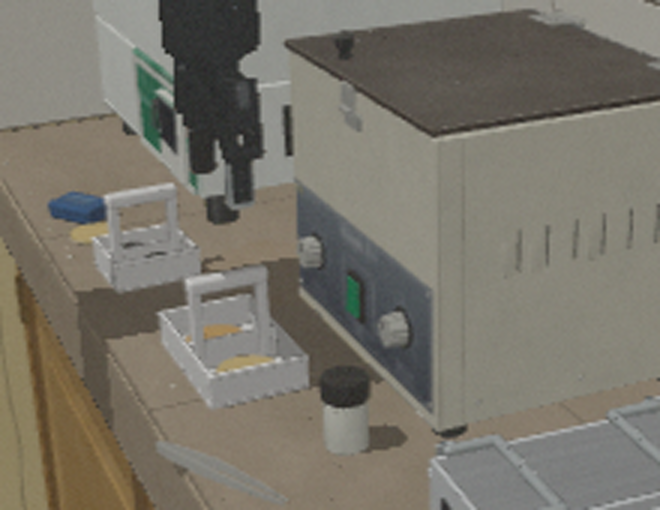

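```bash
python3 - <<'E'
from h import *
s=sense(); print(s['clock'],s['eef_pos'],s['tcp_rot'],s['qpos'].round(2))
plan(432.5,-49,53,0.0)
E
```

```text
8.2833 [431.7575342  -50.12859952 140.8606327 ] [ 3.14141229e+00 -1.03800903e-03  4.98493957e-03] [-0.12  0.17  2.11 -0.    0.86  1.45]
row [0.0016, -0.0029, 0.2197, 0.0002, -0.001, 0.0048] rows>= 2.1
```

Call:
{"op": "carry_out", "data": {
  "increments": [
    [[0.001,-0.003,0.05,0,0,0.005],[0.002,-0.003,0.1,0,0,0.005],[0.002,-0.003,0.15,0,0,0.005],[0.002,-0.003,0.19,0,0,0.005],[0.002,-0.003,0.22,0,0,0.005]]
  ]
}}

```text
clock: 8.7
eef_pos: [431.8, -48.6, 51.3]
tcp_rot: [-3.142, 0.001, 0.0]
contact_force: [-0.3, -0.1, -0.5]
opening: 0.998
```

Call:
{"op": "carry_out", "data": {
  "increments": [
    [[0,0,0,0,0,0],[0,0,0,0,0,0],[0,0,0,0,0,0]]
  ]
}}

```text
clock: 8.95
eef_pos: [432.7, -48.6, 52.9]
tcp_rot: [3.141, -0.001, 0.0]
contact_force: [-0.2, -0.1, 0.2]
opening: 1.002
```

```bash
python3 - <<'E'
from h import *
s=sense(); print(s['clock'],s['eef_pos'],s['tcp_rot'],s['contact_force'])
f=optics.grab_frame('side'); save('side8',f)
f=cv2.imread('pics/side8.png'); cv2.imwrite('pics/side8z.png',cv2.resize(f[100:270,130:350],None,fx=3,fy=3,interpolation=2))
E
```

```text
8.95 [432.70188407 -48.58926803  52.93853069] [ 3.14149461e+00 -7.30198140e-04  3.17240896e-04] [-0.21285015 -0.13445879  0.20124393]
```

View pics/side8z.png

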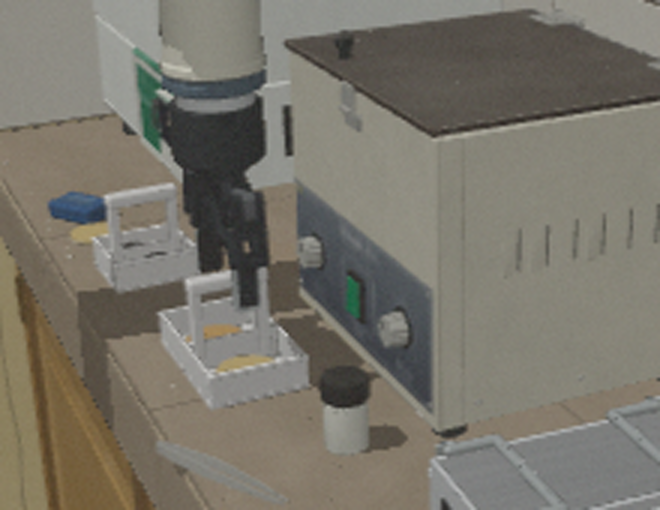

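The fingers straddle the handle (zoom (205–265,270–305)); close.

Call:
{"op": "carry_out", "data": {
  "increments": [
    [[0,0,0,0,0,0],[0,0,0,0,0,0],[0,0,0,0,0,0],[0,0,0,0,0,0],[0,0,0,0,0,0]]
  ],
  "hand": 1,
  "squeeze": 50
}}

```text
clock: 9.42
eef_pos: [432.3, -48.4, 52.5]
tcp_rot: [3.142, -0.0, 0.0]
contact_force: [0.5, -0.1, -0.0]
opening: 0.298
```

Call:
{"op": "carry_out", "data": {
  "increments": [
    [[0,0,0,0,0,0],[0,0,0,0,0,0],[0,0,0,0,0,0],[0,0,-0.01,0,0,0],[0,0,-0.03,0,0,0]]
  ]
}}

```text
clock: 9.83
eef_pos: [431.3, -48.3, 63.9]
tcp_rot: [-3.141, 0.002, 0.001]
contact_force: [-0.1, 1.0, -2.6]
opening: 0.155
```

```bash
python3 - <<'E'
from h import *
s=sense(); print(s['clock'],s['eef_pos'],s['tcp_rot'],s['contact_force'],s['opening'])
plan(410,-130,230,0.4);plan(*cw(0),225,1.518)
E
```

```text
9.8333 [431.28054868 -48.33065114  63.90375177] [-3.14137465e+00  2.14480118e-03  5.46940967e-04] [-0.11477407  0.97803452 -2.5917812 ] 0.15506740343374012
row [-0.0542, 0.2041, -0.4152, -0.0006, 0.002, -0.3814] rows>= 4.5
row [0.2954, 0.9182, -0.4036, -0.0017, 0.0015, -1.4491] rows>= 12.1
```

Call:
{"op": "carry_out", "data": {
  "increments": [
    [[0,0,-0.07,0,0,0],[-0.02,0,-0.15,0,0,0],[-0.04,0.02,-0.23,0,0,0],[-0.06,0.06,-0.31,0,0,0],[-0.08,0.11,-0.38,0,0,-0.02]]
  ]
}}

```text
clock: 10.25
eef_pos: [399.6, -92.3, 218.7]
tcp_rot: [-3.142, -0.001, 0.023]
contact_force: [0.7, 0.1, -2.0]
opening: 0.156
```

```bash
python3 - <<'E'
from h import *
s=sense(); print(s['clock'],s['eef_pos'],s['tcp_rot'],s['contact_force'],s['opening'])
plan(405,-270,225,0.8)
f=optics.grab_frame('side'); save('side9',f)
E
```

```text
10.25 [399.59835753 -92.25299494 218.74533496] [-3.14158233e+00 -9.38792425e-04  2.26527373e-02] [ 0.72859535  0.05592464 -2.02888295] 0.15616584591230948
row [0.0035, 0.4446, -0.0156, 0.0003, -0.0009, -0.7423] rows>= 6.2
```

View pics/side9.png

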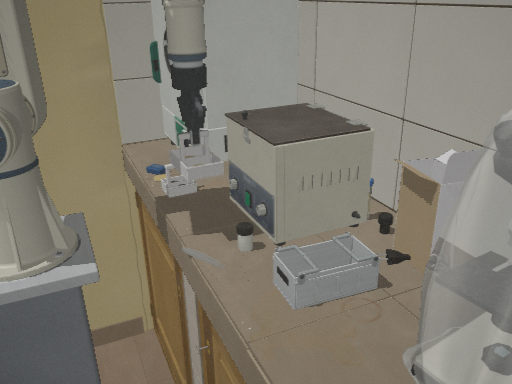

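The tray hangs level in the gripper (px (200,165)); the crate below has both arms flat.

Call:
{"op": "carry_out", "data": {
  "increments": [
    [[0,0.06,0,0,0,-0.08],[0,0.13,0,0,0,-0.18],[0,0.2,0,0,0,-0.28],[0,0.27,0,0,0,-0.39],[0,0.34,0,0,0,-0.5]]
  ]
}}

```text
clock: 10.72
eef_pos: [402.6, -229.6, 216.8]
tcp_rot: [3.141, -0.0, 0.551]
contact_force: [2.0, 0.2, -2.7]
opening: 0.153
```

```bash
python3 - <<'E'
from h import *
s=sense(); print(s['clock'],s['eef_pos'],s['tcp_rot'],s['contact_force'],s['opening'])
plan(420,-360,225,1.3)
E
```

```text
10.7167 [ 402.64162432 -229.58707536  216.79955076] [ 3.14144009e+00 -1.21309546e-04  5.50658594e-01] [ 2.04925099  0.1585807  -2.74394337] 0.15269959861869764
row [-0.1336, 0.3005, -0.0205, 0.0002, -0.0001, -0.7156] rows>= 6.0
```

Call:
{"op": "carry_out", "data": {
  "increments": [
    [[-0.026,0.06,-0.004,0,0,-0.113],[-0.05,0.12,-0.008,0,0,-0.226],[-0.08,0.18,-0.012,0,0,-0.34],[-0.105,0.24,-0.016,0,0,-0.45],[-0.134,0.3,-0.02,0,0,-0.565]]
  ]
}}

```text
clock: 11.13
eef_pos: [419.3, -359.9, 224.7]
tcp_rot: [-3.141, -0.0, 1.142]
contact_force: [1.1, 0.1, -2.5]
opening: 0.153
```

```bash
sed -i 's/C=np.array.*/C=np.array([550.2,-415.4]); CY=-0.055/' h.py; python3 - <<'E'
from h import *
s=sense(); print(s['clock'],s['eef_pos'],s['tcp_rot'],s['contact_force'],s['opening'])
plan(*cw(0),200,np.pi/2+CY)
E
```

```text
11.1333 [ 419.2522677  -359.88792036  224.67519823] [-3.14132717e+00 -1.87189194e-04  1.14209905e+00] [ 1.12482103  0.1068095  -2.54816983] 0.15301863977536795
row [0.0098, 0.3555, 0.0616, -0.0002, -0.0002, -0.3569] rows>= 3.5
```

Call:
{"op": "carry_out", "data": {
  "increments": [
    [[0.002,0.08,0.01,0,0,-0.09],[0.005,0.16,0.02,0,0,-0.18],[0.008,0.24,0.03,0,0,-0.27],[0.01,0.31,0.045,0,0,-0.357],[0.01,0.356,0.06,0,0,-0.357]]
  ]
}}

```text
clock: 11.55
eef_pos: [552.5, -415.9, 200.3]
tcp_rot: [3.141, 0.0, 1.516]
contact_force: [-0.3, -0.3, -1.4]
opening: 0.156
```

Call:
{"op": "carry_out", "data": {
  "increments": [
    [[0,0,0,0,0,0],[0,0,0,0,0,0],[0,0,0,0,0,0],[0,0,0,0,0,0]]
  ]
}}

```text
clock: 11.88
eef_pos: [549.5, -414.7, 200.7]
tcp_rot: [-3.141, -0.0, 1.51]
contact_force: [-1.0, 0.1, -2.2]
opening: 0.157
```

```bash
cat > meas.py <<'E'
from h import *
def go(n):
    s=sense(); print(s['clock'],s['eef_pos'],s['tcp_rot'],s['contact_force'],s['opening'])
    for c in('side','top'):
        f=optics.grab_frame(c); save(c+n,f); q=pts(f).reshape(-1,3)
        d=q[:,:2]-C; c_,s_=np.cos(CY),np.sin(CY); x=c_*d[:,0]+s_*d[:,1]; y=-s_*d[:,0]+c_*d[:,1]
        z0=s['eef_pos'][2]-53
        m=(abs(x)<95)&(abs(y)<70)&(q[:,2]>z0+18)&(q[:,2]<z0+34)
        b=cv2.minAreaRect(np.stack([x[m],y[m]],1).astype(np.float32))
        print(c,'tray rim in crate frame',m.sum(),np.round(b[0],1),np.round(b[1],1),round(b[2],1),'top z',np.percentile(q[m,2],97).round(1))
        m=(abs(x)<100)&(abs(y)<62)&(q[:,2]>60)&(q[:,2]<73)
        b=cv2.minAreaRect(np.stack([x[m],y[m]],1).astype(np.float32)); print(c,'crate',m.sum(),np.round(b[0],1),np.round(b[1],1),round(b[2],1))
        print([ (np.round(t['point'],1),round(t['confidence'],2)) for t in nets.tip_of('long_tray',c)])
E
python3 -c "
from meas import *
go('10'); plan(*cw(0),150,np.pi/2+CY)"
```

```text
11.8833 [ 549.51638786 -414.71862266  200.7164154 ] [-3.14117418e+00 -1.62154514e-04  1.51013582e+00] [-0.95147512  0.11181188 -2.23604983] 0.15749423468944718
side tray rim in crate frame 1323 [-0.6 -0.6] [ 87.6 139.2] 89.8 top z 180.1
side crate 1208 [-0.5 -2.3] [180.8 105.8] 0.1
[(array([ 545.5, -414. ,  149. ]), 0.96), (array([ 504.3, -411.9,   70.9]), 0.39)]
top tray rim in crate frame 302 [ 0.6 14.7] [ 60.5 138.5] 89.9 top z 179.7
top crate 176 [ 0.1 36.4] [179.7  37.4] 1.1
[(array([ 549.4, -417.8,  147.3]), 0.95)]
row [-0.0008, 0.0006, 0.1273, 0.0004, 0.0003, -0.0053] rows>= 1.2
```

View pics/side10.png

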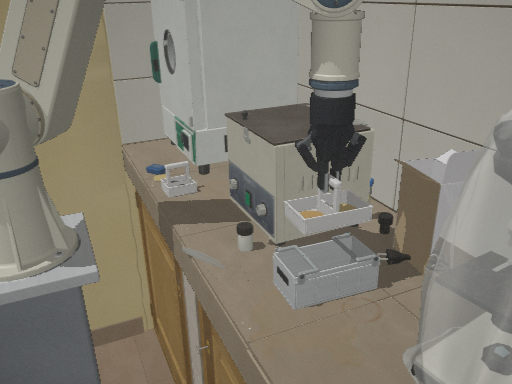

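Call:
{"op": "carry_out", "data": {
  "increments": [
    [[-0.002,0.001,0.04,0,0,-0.005],[-0.004,0.002,0.08,0,0,-0.005],[-0.004,0.002,0.12,0,0,-0.005],[-0.004,0.002,0.15,0,0,-0.005],[-0.004,0.002,0.162,0,0,-0.005]]
  ]
}}

```text
clock: 12.5
eef_pos: [550.1, -416.1, 133.6]
tcp_rot: [-3.139, -0.001, 1.516]
contact_force: [-0.7, -0.5, -1.7]
opening: 0.157
```

Call:
{"op": "carry_out", "data": {
  "increments": [
    [[0,0,0,0,0,0],[0,0,0,0,0,0],[0,0,0,0,0,0]]
  ]
}}

```text
clock: 12.75
eef_pos: [551.6, -417.1, 136.6]
tcp_rot: [3.14, 0.001, 1.516]
contact_force: [0.6, -0.7, -2.2]
opening: 0.157
```

```bash
python3 -c "
from meas import *
go('11'); plan(*cw(0,-1.5),130,np.pi/2+CY)
f=cv2.imread('pics/side11.png'); cv2.imwrite('pics/side11z.png',cv2.resize(f[150:320,220:440],None,fx=3,fy=3,interpolation=2))"
```

```text
12.75 [ 551.61629694 -417.13896203  136.57836729] [3.14033901e+00 8.83454868e-04 1.51579258e+00] [ 0.60545039 -0.72754364 -2.18130413] 0.15654087268131597
side tray rim in crate frame 1245 [ 1.8 -3.1] [ 88.8 139.5] 89.7 top z 116.0
side crate 810 [-0.3 -3. ] [105.2 182.4] 89.8
[(array([ 548.7, -415.3,   84. ]), 0.58)]
top tray rim in crate frame 227 [ 2.7 15. ] [ 57.5 138.6] 89.1 top z 115.6
top crate 200 [10.3 38.9] [ 76.6 194. ] 70.2
[(array([ 553.5, -419.5,   84.2]), 0.56)]
row [0.0001, -0.0033, 0.0157, 0.0009, 0.0006, -0.0001] rows>= 0.2
```

View pics/side11z.png

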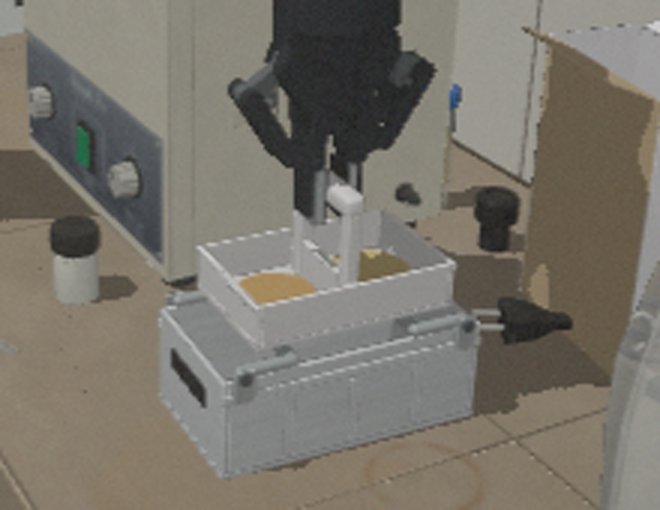

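Call:
{"op": "carry_out", "data": {
  "increments": [
    [[0,-0.004,0.004,0,0,0],[0,-0.004,0.008,0,0,0],[0,-0.004,0.012,0,0,0],[0,-0.004,0.016,0,0,0],[0,-0.004,0.016,0,0,0]]
  ]
}}

```text
clock: 13.37
eef_pos: [549.5, -416.8, 130.3]
tcp_rot: [3.141, 0.0, 1.516]
contact_force: [-4.1, 2.3, 8.5]
opening: 0.152
```

Call:
{"op": "carry_out", "data": {
  "increments": [
    [[0,0,0.001,0,0,0],[0,0,0.002,0,0,0],[0,0,0.003,0,0,0],[0,0,0.004,0,0,0],[0,0,0.004,0,0,0]]
  ]
}}

```text
clock: 13.78
eef_pos: [549.6, -416.9, 130.2]
tcp_rot: [3.141, 0.001, 1.516]
contact_force: [-6.3, 3.7, 19.6]
opening: 0.156
```

```bash
python3 -c "
from meas import *
go('12'); plan(*cw(0,-1.5),130,np.pi/2+CY)"
```

```text
13.7833 [ 549.551046   -416.89587511  130.18729869] [3.14095214e+00 7.39189057e-04 1.51581357e+00] [-6.32364264  3.66703813 19.61372476] 0.1556371918261885
side tray rim in crate frame 1239 [-0.3 -2.5] [ 89.6 140.6] 89.7 top z 109.7
side crate 806 [-1.  -3.9] [106.6 181.5] 89.5
[(array([ 547.6, -413.3,   78.1]), 0.56)]
top tray rim in crate frame 235 [ 5.7 33. ] [ 53.9 145.5] 72.9 top z 109.0
top crate 224 [10.8 38.5] [ 77.8 194.1] 69.8
[(array([ 548. , -422.6,   77.1]), 0.86)]
row [0.0001, 0.0014, 0.0005, 0.0007, 0.0008, 0.0] rows>= 0.0
```

Call:
{"op": "carry_out", "data": {
  "increments": [
    [[0,0,-0.003,0,0,0],[0,0,-0.004,0,0,0],[0,0,-0.004,0,0,0]]
  ]
}}

```text
clock: 14.23
eef_pos: [549.7, -416.9, 130.3]
tcp_rot: [3.141, 0.001, 1.516]
contact_force: [-4.1, 2.0, 9.4]
opening: 0.153
```

Call:
{"op": "carry_out", "data": {
  "increments": [
    [[0,0,0,0,0,0],[0,0,0,0,0,0],[0,0,0,0,0,0],[0,0,0,0,0,0],[0,0,0,0,0,0]]
  ],
  "hand": 0.5
}}

```text
clock: 14.65
eef_pos: [549.5, -416.6, 128.8]
tcp_rot: [-3.141, -0.0, 1.516]
contact_force: [-0.2, -0.0, -0.2]
opening: 0.5
```

```bash
python3 -c "
from meas import *
go('13')
f=cv2.imread('pics/side13.png'); cv2.imwrite('pics/side13z.png',cv2.resize(f[150:320,220:440],None,fx=3,fy=3,interpolation=2))"
```

```text
14.65 [ 549.45275044 -416.58281151  128.78453807] [-3.14134254e+00 -2.13553554e-04  1.51578717e+00] [-0.2042269  -0.0344899  -0.20732614] 0.4999804851956272
side tray rim in crate frame 1306 [-0.5 -2.7] [ 88.2 139.7] 89.8 top z 109.4
side crate 805 [-1.1 -2.5] [180.7 106.1] 0.3
[(array([ 549.7, -417. ,   77.3]), 0.81)]
top tray rim in crate frame 246 [ 7.4 32.9] [ 57.9 147. ] 70.9 top z 108.8
top crate 216 [10.3 39.3] [ 74.5 194. ] 71.0
[(array([ 550.8, -422.4,   77.7]), 0.92)]
```

View pics/side13z.png

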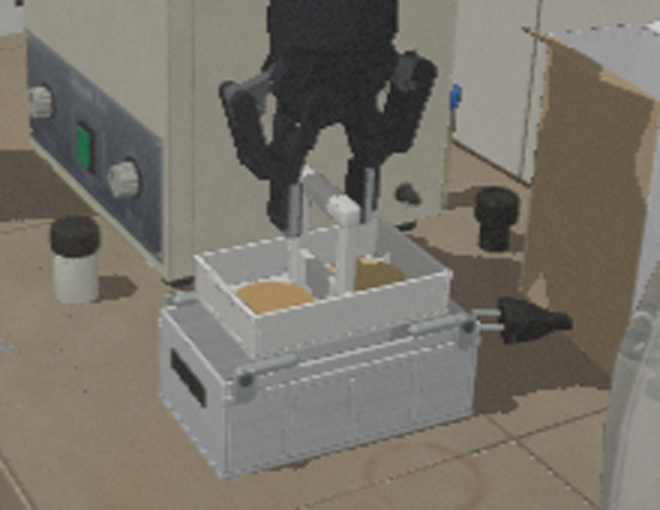

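Released; the tray stands on both arms, fingers clear of the handle. Retreat straight up, then look unobstructed.

Call:
{"op": "carry_out", "data": {
  "increments": [
    [[0,0,-0.03,0,0,0],[0,0,-0.09,0,0,0],[0,0,-0.17,0,0,0],[0,0,-0.25,0,0,0],[0,0,-0.33,0,0,0]]
  ]
}}

```text
clock: 15.27
eef_pos: [549.3, -416.5, 263.5]
tcp_rot: [3.141, 0.0, 1.516]
contact_force: [0.7, -0.6, -0.2]
opening: 0.507
```

Call:
{"op": "carry_out", "data": {
  "increments": [
    [[0,-0.09,0,0,0,0],[0,-0.18,0,0,0,0],[0,-0.27,0,0,0,0],[0,-0.36,0,0,0,0],[0,-0.45,0,0,0,0]]
  ]
}}

```text
clock: 15.68
eef_pos: [368.3, -406.4, 262.1]
tcp_rot: [3.141, 0.001, 1.516]
contact_force: [-0.4, -0.7, -1.0]
opening: 0.505
```

Call:
{"op": "carry_out", "data": {
  "increments": [
    [[0,0,0,0,0,0],[0,0,0,0,0,0],[0,0,0,0,0,0],[0,0,0,0,0,0],[0,0,0,0,0,0]]
  ]
}}

```text
clock: 16.1
eef_pos: [370.8, -406.9, 261.2]
tcp_rot: [3.141, 0.0, 1.517]
contact_force: [0.3, 1.0, 1.0]
opening: 0.5
```

```bash
python3 - <<'E'
from h import *
s=sense(); print(s['clock'],s['eef_pos'])
for c in('side','top'):
    f=optics.grab_frame(c); save(c+'14',f); q=pts(f).reshape(-1,3)
    d=q[:,:2]-C; c_,s_=np.cos(CY),np.sin(CY); x=c_*d[:,0]+s_*d[:,1]; y=-s_*d[:,0]+c_*d[:,1]
    for nm,lo,hi,ly in(('rim',102,113,60),('handle',155,166,60),('crate',20,66,62)):
        m=(abs(x)<97)&(abs(y)<ly)&(q[:,2]>lo)&(q[:,2]<hi)
        b=cv2.minAreaRect(np.stack([x[m],y[m]],1).astype(np.float32)); print(c,nm,m.sum(),np.round(b[0],1),np.round(b[1],1),round(b[2],1),np.percentile(q[m,2],90).round(1))
    print([(t,[np.round(d['point'],1) for d in nets.tip_of(t,c)][:1]) for t in('long_tray','crate','short_tray')])
a=cv2.imread('pics/side14.png')[170:310,240:430]; b=cv2.imread('pics/top14.png')[140:240,330:420]
cv2.imwrite('pics/f14.png',np.hstack([cv2.resize(a,(475,350)),cv2.resize(b,(315,350))]))
E
```

```text
16.1 [ 370.82866568 -406.87656311  261.24147334]
side rim 761 [-0.6 -1.4] [139.9  89.6] 0.3 109.5
side handle 207 [-1.2 -4.5] [15.6 68.9] 1.8 164.5
side crate 2405 [-1.4 -3.6] [101.2 183.6] 90.0 62.1
[('long_tray', [array([ 545.6, -413.2,   80.2])]), ('crate', [array([ 550.6, -416.6,    3.2])]), ('short_tray', [array([423. , 181.7,   1.3])])]
top rim 385 [0.7 0.6] [138.4  85.3] 0.4 108.4
top handle 188 [0.4 1.2] [14.5 68.1] 0.3 163.3
top crate 490 [0.3 2.7] [100.7 182.7] 89.4 63.2
[('long_tray', [array([ 547.6, -421.5,   76.9])]), ('crate', [array([ 548.2, -419.4,    1.2])]), ('short_tray', [array([4.227e+02, 1.821e+02, 3.000e-01])])]
```

View pics/f14.png

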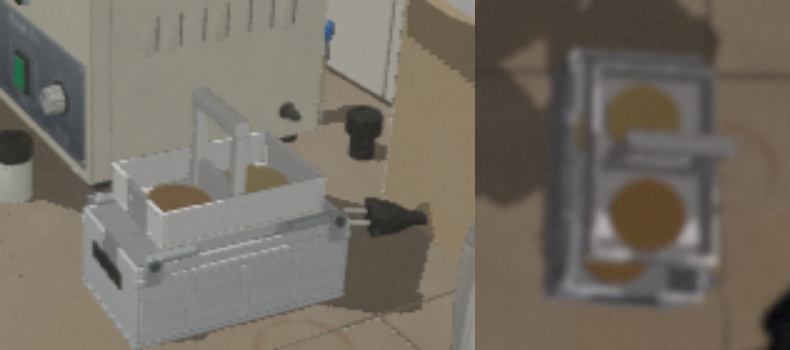

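```bash
python3 -c "
from rig import r,sense
print(r.sign_off(), sense()['clock'])"
```

```text
the job is handed in; nothing more can be done
the job is handed in; nothing more can be done
```

I swung the near bail arm in, so both arms now lie flat across the crate's mouth. I then set the long tray on them lengthwise, let go and backed off. I handed the job in at about 16 s, and the short tray was not touched.

**Last checks**
- **Bail arms:** both had their tops at about 76–78 mm before the tray went on.
- **Tray position:** it is within about 1–2 mm of the crate's centre and turned by about 0.3°. Its rim is at about 109 mm, which puts the underside at about 78–79 mm. The two cameras differ by 2–3 mm across the crate. The network's estimate of the tray was off by up to 6 mm across, and I trusted the depth measurements over it.

**What went wrong or disagreed**
- **Height reading:** the reported tool height was about 28 mm lower than both cameras showed. My first push therefore passed over the bar without touching it, and I corrected for the offset after that.
- **Force on the second push:** the fingertip caught on the bar, and the wrist force read about 104 N at the end of that call. The limit is 120 N. I have no reading of the true peak, so I can't rule out that it briefly went over.

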